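Lock a gas cartridge into the service cradle

ROBOT

A 6-joint arm with a two-finger parallel gripper is mounted at the origin on the work surface. World frame = base frame: x ahead of the robot, y to its left, z up, the work surface at z = 0. Lengths are in m, angles in rad, forces in N, time in s.
With the tool pointing down it reaches from about 0.4 to 0.925 m from the base axis. Payload 12.5 kg.
Tool frame: the origin (TCP) lies on the mounting face of the last link; the fingertips stand 190 mm ahead of it and the grasp point (between the pads) lies 171 mm ahead of it; z points along the fingers, y is the direction in which the jaws open and shut (so a half turn about z gives the same grasp; the last joint's range is limited). The gripper opens to 95 mm and grips with 3 to 60 N. Pads are 20 mm wide; open, the fingers measure 119 mm over their backs; the gripper's body (75 mm by 180 mm) begins 59 mm behind the grasp point.
Start: joints at [-1.445, 0.491, 1.559, -0, 1.092, -0.106], TCP at [0.144, -0.608, 0.405] pointing down, gripper open.
Joint ranges: [-3.1, 3.1], [-0.84, 2.19], [0.05, 2.79], [-1.13, 4.28], [0.06, 2.93], [-2.69, 2.69]. Speed limits (rad/s): [2.22, 2.22, 2.79, 3.14, 3.14, 3.14].

INTERFACE

Orientations are given as a rotation vector (axis times angle).
In Python, from plant import ctrl, eoat, get_image, get_calibration, nets gives the robot as it stands. The module is installed in compiled form; this text tells all that it offers. Calls block until the motion is done:
- ctrl.goto(position, orientation): joint-space move of the TCP to a pose.
- ctrl.servo_line(position, orientation=None, velocity=0.15, guard=None): straight line of the TCP; orientation=None keeps the orientation; velocity is the mean speed in m/s. With guard (N) it stops when the force on the tool has changed by that much, and returns True; else False.
- ctrl.move_joints(angles): joint-space move.
- eoat.move_gripper(opening, f_grip=None): opening from 0.0 (shut) to 1.0 (fully open); f_grip is the grip in N (None keeps the last); returns when the fingers have stopped.
- ctrl.sleep(seconds).
- ctrl.solve_ik(position, orientation): joint angles nearest the present ones, or None.
- ctrl.state(): the state.
- get_image(name): name is "side" or "top" or "wrist"; returns the picture (400x640x3 uint8, red, green, blue); there is no depth.
- get_calibration(name): a dict with "camera_matrix" (3x3 intrinsics, pixels), "dist_coeffs" ([k1, k2, p1, p2, k3] as OpenCV has them; the pictures are not rectified), "extrinsics" (4x4, takes a point from camera to world coordinates); the wrist camera has in their place "mount" (4x4, takes a point from camera to tool coordinates, whose origin is the TCP and whose axes are the flange's). Camera axes: x right, y down, z forward; pixel columns grow to the right and rows downward; lengths in m; the calibration is good to about 2 mm. A picture is of the moment at which its call begins: read the wrist's pose just before it. get_calibration takes no time and is no camera call.
A pose or a line that the arm cannot do raises ctrl.IKError and nothing moves.
- ctrl.finish_job(): hands the job in, once; it reports no verdict.
Trained networks look in the newest picture that a camera, given by its name, has taken for a name from the list of things; names that differ only in an ending like _2 or _b are one class to them, and where a whole thing is asked for, a point or a joint stands for the part that bears it (a point fixed in the world has none). Each returns a list of dicts, best first, with "score" (0 to 1); they miss things now and then, are a little off and sometimes report something else, mostly with a low value. They report only what shows in the picture. A call takes as long as a camera call. They do not tell look-alikes from the thing itself.
- nets.regions_of(camera, query): "pixels" (400x640 bool, what is visible of it) and "rect" ([centre column, centre row, width, height] in pixels, round what is visible of it).
The state is a dict: "time_s": time; "qpos": joint angles; "qd": joint speeds; "tau": joint torques, N m; "tcp_pos": TCP position; "tcp_rot": TCP orientation; "force": force on the tool from outside, world axes, zero at the start; "moment": the same for the moment, N m; "finger_gap": opening from 0.0 (shut) to 1.0 (fully open).
Only numpy, scipy, OpenCV 4.12 (cv2) and the standard library are available. Lean on these libraries where they do the work, as an engineer would, in place of code of your own. Each camera call takes 0.05 s, during which the arm holds its last target. There are 200 camera calls.

TASK

Lock the gas cartridge into the blue service cradle on the extinguisher bench: with the fingertips push the yellow knob along the long leg of its L-shaped slot until it reaches the corner, so that the sliding stop drives the cartridge up against the end wall, then push the knob sideways to the very end of the short leg. Do not touch the cartridge itself, leave the other things on the bench as they stand, and finish clear of everything.

Things in the scene. Friction and masses are not known exactly. Their poses are not given: they have to be found in the camera images.
- cradle: Blue clamping cradle bolted to the bench, base 185 x 270 mm; origin mid-base at bench height. Its x points across it, away from the robot, its y along it (yaw varies). On the robot side an aluminium gate plate, upper face 60 mm up, local x -80..27, y -85..65 mm, with an L-shaped slot 14 mm wide. Nothing on it but the knob is higher than 60 mm.
- slot_corner (a point): Corner of the slot, at plate height, cradle (-35, 35) mm. The long leg runs from here along cradle -y, and the knob's centre can go back in it to y = -55 mm and on to y = 37 mm; the short leg leaves it at right angles towards cradle +x.
- slot_end (a point): Where the knob's centre stands at the very end of the short leg, at plate height, cradle (-3, 35) mm.
- knob_top (a point): Centre of the flat top of the yellow knob, 106 mm above the bench. The knob is an upright cylinder 26 mm in diameter that spans 64 to 106 mm above the bench, on a 10 mm steel pin that rides in the slot; it cannot come out of the slot.
- stop (a joint): Travel (m) of the black sliding stop, and the knob with it, along cradle +y: 0 at the start end of the long leg, 0.092 at its far end; the short leg can be entered only from 0.088 to 0.092. Knob centre in the cradle: y = -0.055 + value. Held by friction of about 3 N, some 2 N more while it pushes the cartridge; no spring.
- knob (a joint): Sideways travel (m) of the knob along cradle +x: about 0 (play +-0.002) in the long leg, 0.032 at the end of the short leg. Friction about 2 N, no spring. Knob centre in the cradle: x = -0.035 + value.
- cartridge: Grey gas cartridge, 40 mm in diameter, 130 mm long with its brass neck, loose in the trough on the cradle's far side (26 mm walls, axis at cradle x = 55 mm), neck towards the blue end wall (inner face at y = 115 mm). Origin at its centre, 32 mm up; against the wall its centre is at cradle y = 50 mm. It starts 15 to 35 mm short; the stop pushes it home.
- spare: Spare cartridge of the same kind standing upright beyond the cradle, 130 mm tall, origin at its foot. To be left alone.
- tub: White tub with a red lid, 52 mm in diameter, 70 mm tall, standing beyond the cradle, origin at its foot. To be left alone.
- driver: Red-handled screwdriver, 180 mm long, lying on the bench on the robot's side of the cradle, roughly along cradle y; x axis along the shaft, handle to -x. To be left alone.
Mind the look-alikes: they are no part of the job. Leave any purple or turquoise look-alike of the cartridge alone.

How it is judged:
By the outcome, as a careful person would: the job done as asked, in the order asked, and still so for the second after the job is handed in, with the robot touching nothing.
It also fails if it takes over 40 s, if anything falls off the work surface, if the arm or the gripper's body presses on something with over 40 N, if the wrist force passes 120 N, or if a joint passes its speed limit or range.

## Working session

There is one attempt and no reset: what is moved stays moved. The work goes in short steps, each a Python script; the robot and the scene stay as the last script left them, time stands still between calls to the robot, and variables do not carry over. Pictures are saved under pics/ and viewed, about 8 in all and at most 12, crops included, and the job is handed in when it is done.

```bash
mkdir -p pics
python3 - <<'E'
from plant import ctrl,get_image,get_calibration,nets
import cv2,numpy as np
np.set_printoptions(precision=4,suppress=True)
for c in ("top","side"):
    im=get_image(c); cv2.imwrite(f"pics/{c}0.png",im[:,:,::-1])
    k=get_calibration(c); print(c,k["camera_matrix"],k["dist_coeffs"],k["extrinsics"])
    for q in("cradle","knob_top","knob","stop","cartridge","driver","spare","tub"):
        print(q,[(round(r["score"],2),np.round(r["rect"],1).tolist(),int(r["pixels"].sum())) for r in nets.regions_of(c,q)[:4]])
print(get_calibration("wrist"))
s=ctrl.state();print(s["time_s"],s["tcp_rot"])
E
```

```text
top [[368.662    0.     311.0678]
 [  0.     368.662  201.0122]
 [  0.       0.       1.    ]] [-0.0405  0.      0.      0.      0.    ] [[ 0.0229 -0.9817  0.189   0.4975]
 [-0.9983 -0.0327 -0.0492  0.0112]
 [ 0.0545 -0.1876 -0.9807  0.7444]
 [ 0.      0.      0.      1.    ]]
cradle [(0.78, [281.4, 243.6, 159.2, 142.2], 11358)]
knob_top [(0.73, [293.4, 267.4, 17.3, 13.6], 142)]
knob [(0.53, [292.4, 266.7, 14.8, 11.0], 182)]
stop [(0.94, [316.5, 256.6, 62.7, 64.3], 921)]
cartridge [(0.97, [281.6, 214.2, 63.5, 38.3], 1171), (0.94, [222.6, 109.2, 68.0, 22.3], 1153), (0.91, [333.1, 113.5, 53.6, 47.9], 1118), (0.64, [426.0, 225.6, 27.7, 64.8], 1171)]
driver [(0.71, [253.8, 324.9, 88.1, 46.9], 915)]
spare [(0.74, [270.1, 141.2, 22.9, 37.2], 685)]
tub [(0.61, [336.9, 176.6, 28.8, 26.8], 647)]
side [[371.6779   0.     319.6159]
 [  0.     371.6779 204.645 ]
 [  0.       0.       1.    ]] [0.0139 0.     0.     0.     0.    ] [[-0.7542 -0.4547  0.4738  0.3045]
 [-0.6566  0.5134 -0.5525  0.4089]
 [ 0.0079 -0.7278 -0.6858  0.5722]
 [ 0.      0.      0.      1.    ]]
cradle [(0.66, [350.6, 263.6
[... 374 characters left out ...]
42.5], 566), (0.57, [412.5, 171.4, 58.3, 28.3], 827)]
driver [(0.86, [400.4, 322.9, 89.9, 52.8], 928)]
spare [(0.98, [266.2, 198.1, 27.3, 55.4], 960), (0.35, [350.8, 263.2, 167.9, 121.3], 10814), (0.17, [381.7, 238.2, 20.0, 26.9], 315)]
tub [(0.6, [332.9, 191.7, 25.9, 42.4], 799)]
{'camera_matrix': array([[319.809 ,   0.    , 318.784 ],
       [  0.    , 319.809 , 195.9494],
       [  0.    ,   0.    ,   1.    ]]), 'dist_coeffs': array([-0.062,  0.   ,  0.   ,  0.   ,  0.   ]), 'mount': array([[ 0.0001, -0.9633, -0.2686,  0.0764],
       [ 1.    , -0.0002,  0.001 ,  0.0007],
       [-0.001 , -0.2686,  0.9633,  0.0194],
       [ 0.    ,  0.    ,  0.    ,  1.    ]])}
0.9 [3.1204 0.3633 0.    ]
```

View pics/top0.png

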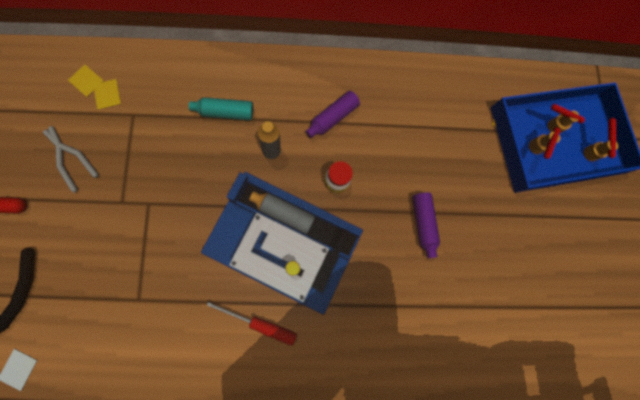

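View pics/side0.png

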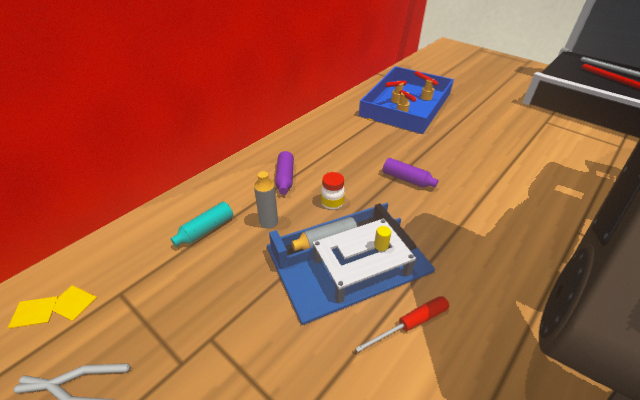

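Candidates for the knob: only the yellow cylinder at top (293,268) and side (383,238). The yellow squares at (85,80) and (107,94) are flat paper. For the cartridge, the grey one in the trough at (282,214) is the real one. The turquoise one (222,109), the purple ones (333,113) and (426,225), and the upright spare (270,141) are left alone. Next I'll fit the cradle pose from both views.

```bash
cat > fit.py <<'E'
import cv2,numpy as np
from scipy.optimize import least_squares
from plant import get_image,get_calibration
PL=np.array([[-80,-85,60],[-80,65,60],[27,65,60],[27,-85,60]])/1000.
def proj(P,c):
    k=get_calibration(c);E=np.linalg.inv(k["extrinsics"])
    return cv2.projectPoints(np.asarray(P,float).reshape(-1,3),cv2.Rodrigues(E[:3,:3])[0],E[:3,3],k["camera_matrix"],k["dist_coeffs"])[0][:,0]
def R(a): return np.array([[np.cos(a),-np.sin(a),0],[np.sin(a),np.cos(a),0],[0,0,1]])
def world(p,L): return np.asarray(L)@R(p[2]).T+[p[0],p[1],0]
def knobworld(px):
    # px: dict cam-> pixel centroid of yellow; knob body centre
    f=lambda X:np.concatenate([(proj([X[0],X[1],X[2]],c)-px[c]).ravel() for c in px])
    return least_squares(f,[.4,0,.09])
def masks(im,box):
    x0,y0,x1,y1=box;h=cv2.cvtColor(im,cv2.COLOR_RGB2HSV);m=np.zeros(im.shape[:2],np.uint8);m[y0:y1,x0:x1]=1
    w=((h[...,1]<60)&(h[...,2]>130)).astype(np.uint8)*m
    y=((h[...,0]>22)&(h[...,0]<36)&(h[...,1]>150)&(h[...,2]>110)).astype(np.uint8)*m
    return w,y
BOX={"top":(200,205,370,320),"side":(270,215,440,325)}
E
python3 - <<'E'
from fit import *
np.set_printoptions(precision=4,suppress=True)
C={};Y={};I={}
for c in BOX:
    im=I[c]=cv2.cvtColor(cv2.imread(f"pics/{c}0.png"),cv2.COLOR_BGR2RGB)
    w,y=masks(im,BOX[c])
    n,l,s,_=cv2.connectedComponentsWithStats(w); w=(l==1+s[1:,4].argmax()).astype(np.uint8)
    hull=cv2.convexHull(np.argwhere(w)[:,::-1].astype(np.int32))
    ap=cv2.approxPolyN(hull,4,ensure_convex=True)[0] if hasattr(cv2,"approxPolyN") else None
    C[c]=ap.astype(float).reshape(-1,2); Y[c]=np.argwhere(y)[:,::-1].mean(0)
    print(c,w.sum(),C[c].tolist(),y.sum(),Y[c])
def res(p,cams=("top","side")):
    o=[]
    for c in cams:
        q=proj(world(p,PL),c);d=np.linalg.norm(q[:,None]-C[c][None],axis=2).argmin(1)
        o.append((q-C[c][d]).ravel())
    return np.concatenate(o)
for cams in(("top","side"),("top",),("side",)):
    r=min((least_squares(res,[x,y,a],args=(cams,),loss="soft_l1") for a in(-.2,-.5,-.8) for x in(.4,.45) for y in (0,.06)),key=lambda r:r.cost)
    print(cams,r.x,r.cost,res(r.x,cams))
    if len(cams)==2:p=r.x
k=knobworld(Y);print("knob centroid",k.x,k.cost,"local",(k.x-[p[0],p[1],0])@R(p[2]))
np.save("pose.npy",p)
v=[]
for c in BOX:
    im=I[c].copy();x0,y0,x1,y1=BOX[c];s=4
    im=cv2.resize(im[y0:y1,x0:x1],None,fx=s,fy=s)
    for P,col in((PL,(255,0,0)),(np.array([[-35,35,60],[-3,35,60],[-35,-55,60]])/1e3,(255,0,255))):
        for q in proj(world(p,P),c): cv2.circle(im,tuple(int(t) for t in ((q-[x0,y0]+.5)*s)),4,col,1)
    v.append(cv2.resize(im,(600,int(im.shape[0]*600/im.shape[1]))) )
v=np.vstack(v);v=cv2.resize(v,None,fx=600/v.shape[0],fy=600/v.shape[0]);cv2.imwrite("pics/fit.png",v[:,:,::-1])
E
```

```text
top 3935 [[303.0, 302.0], [229.0, 265.0], [256.0, 213.0], [328.0, 248.0]] 143 [292.4336 267.8042]
side 4075 [[339.0, 289.0], [301.0, 232.0], [376.0, 209.0], [417.0, 259.0]] 317 [381.5994 237.9716]
('top', 'side') [ 0.5523  0.0318 -0.4226] 35.6984052543779 [ 0.0332 -0.3967 -0.3404  0.115  -0.4031 -0.1901  0.0932 -0.1081 -1.6883
 -1.4252 -0.2413 -1.3646 11.0758 10.0616  6.8006  8.8672]
('top',) [ 0.552   0.0314 -0.4258] 0.11119300749917138 [ 0.0478 -0.168  -0.2078  0.0949 -0.1087 -0.1277  0.2785  0.1912]Traceback (most recent call last):
  File "<stdin>", line 19, in <module>
  File "<stdin>", line 19, in <genexpr>
    return func(*args, **kwargs)
    result = trf(vector_fun.fun, vector_fun.jac, x0, f0, J0, lb, ub, ftol, xtol,
                 gtol, max_nfev, x_scale, loss_function, tr_solver,
                 tr_options.copy(), verbose, callback=callback_wrapped)
    return trf_no_bounds(
        fun, jac, x0, f0, J0, ftol, xtol, gtol, max_nfev, x_scale,
        loss_function, tr_solver, tr_options, verbose, callback=callback)
    J = jac(x)
    self._update_jac()
    ~~~~~~~~~~~~~~~~
[... 469 characters left out ...]
_one_sided, method,
                             ^^^^^^^^^^^^^^^^^^^^^^
                             mf)
                             ^^^
    df = [f_eval - f0 for f_eval in f_evals]
                                    ^^^^^^^
    f = np.atleast_1d(self.fun(x, *self.args, **self.kwargs))
                      ~~~~~~~~^^^^^^^^^^^^^^^^^^^^^^^^^^^^^^
    return np.atleast_1d(self.fun(x))
                         ~~~~~~~~^^^
    return self.f(x, *self.args, **self.kwargs)
           ~~~~~~^^^^^^^^^^^^^^^^^^^^^^^^^^^^^^
  File "<stdin>", line 15, in res
  File "fit.py", line 6, in proj
    k=get_calibration(c);E=np.linalg.inv(k["extrinsics"])
ValueError: time passes only in moves, steps and waits
```

```bash
sed -i 's/^def proj/K={c:get_calibration(c) for c in("top","side")}\ndef proj/; s/k=get_calibration(c);E=/k=K[c];E=/' fit.py
python3 - <<'E'
from fit import *
np.set_printoptions(precision=4,suppress=True)
T=np.array([[303.0, 302.0], [229.0, 265.0], [256.0, 213.0], [328.0, 248.0]]);S=np.array([[417.0, 259.0],[339.0,289.0]])
Y={"top":np.array([292.43,267.80]),"side":np.array([381.60,237.97])}
rt=lambda p:(proj(world(p,PL),"top")-T).ravel()
rs=lambda p:(proj(world(p,PL),"side")[:2]-S).ravel()
both=lambda p:np.r_[rt(p),rs(p)]
p0=[.552,.0314,-.4258]
p=least_squares(both,p0,loss="soft_l1").x
print("both",p,both(p));ps=least_squares(rs,p0).x;print("side",ps,rs(ps))
k=knobworld(Y);print("knob",k.x,k.cost,"local",(k.x-[p[0],p[1],0])@R(p[2]))
# knob restricted to z (top view sees mostly top: z~.1) single-camera
for c,z in(("top",.100),("side",.090)):
    q=least_squares(lambda X:(proj([X[0],X[1],z],c)-Y[c]).ravel(),[.5,0]).x;print(c,q,(np.r_[q,0]-[p[0],p[1],0])@R(p[2]))
np.save("pose.npy",p)
v=[]
for c in BOX:
    im=cv2.imread(f"pics/{c}0.png");x0,y0,x1,y1=BOX[c];s=3
    im=cv2.resize(im[y0:y1,x0:x1],None,fx=s,fy=s)
    for P,col in((PL,(0,0,255)),(np.array([[-35,35,60],[-3,35,60],[-35,-55,60]])/1e3,(255,0,255))):
        for q in proj(world(p,P),c): cv2.circle(im,tuple(int(t) for t in ((q-[x0,y0]+.5)*s)),3,col,-1)
    v.append(im[:285,:510])
cv2.imwrite("pics/fit.png",np.vstack([cv2.copyMakeBorder(a,0,285-a.shape[0],0,0,0) for a in v]))
E
```

```text
both [ 0.5513  0.0317 -0.4272] [-0.1736  0.2998 -0.3914  0.4477 -0.2131  0.2406  0.1405  0.6693 -1.171
 -0.9419  0.0243 -1.136 ]
side [ 0.5491  0.0324 -0.4341] [-0.3722  0.2984  0.3459 -0.1968]
knob [0.5041 0.0083 0.0847] 0.01946748652659063 local [-0.0332 -0.0408  0.0847]
top [0.5037 0.0083] [-0.0336 -0.041   0.    ]
side [0.5021 0.0127] [-0.0369 -0.0376  0.    ]
```

View pics/fit.png

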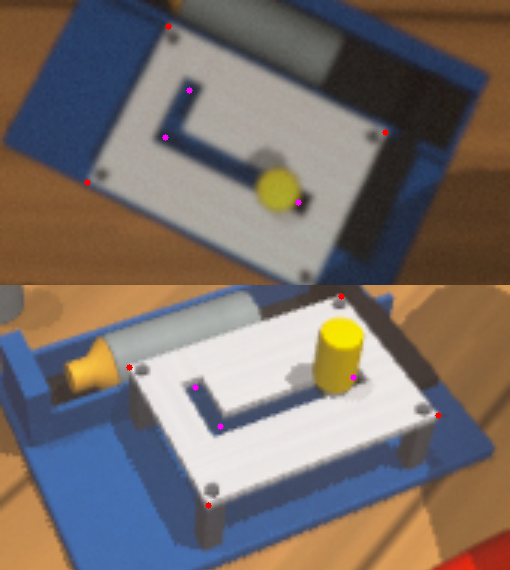

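The overlay lands on the plate corners, the slot corner and the slot end in both views. The knob's foot is at about cradle (-34, -40) mm. The crop shows the knob as a yellow cylinder in the slot and the grey cartridge in the trough. Next I'll push along the long leg with the fingers shut.

```bash
cat > mv.py <<'E'
import numpy as np
from fit import R,world
from plant import ctrl,eoat
p=np.load("pose.npy")
def rot(k): a=p[2]+k*np.pi/2; a=(a+np.pi)%(2*np.pi)-np.pi; return np.pi*np.array([np.cos(a/2),np.sin(a/2),0])
def W(x,y,tip): return world(p,[x,y,tip+.190])
def loc(): 
    s=ctrl.state();return (np.array(s["tcp_pos"])-[p[0],p[1],.190])@R(p[2]),np.array(s["force"])@R(p[2]),s["time_s"]
def show(t): l,f,ti=loc();print(t,"tip",l.round(4),"F",f.round(1),"t",round(ti,2))
E
python3 - <<'E'
from mv import *
for k in(0,1,2,3):
    for w in((-.035,-.09,.22),(-.035,-.09,.072),(-.035,.02,.072),(-.08,.036,.072)):
        q=ctrl.solve_ik(W(*w),rot(k));print(k,None if q is None else np.round(q,2))
E
```

```text
0 [-0.21  0.28  1.89 -0.    0.97  1.79]
0 [-0.21  0.51  2.04 -0.    0.59  1.79]
0 [-0.    0.56  1.93 -0.    0.66  2.  ]
0 [ 0.06  0.53  2.   -0.    0.62  2.06]
1 [-0.21  0.28  1.89 -0.    0.97  0.22]
1 [-0.21  0.51  2.04 -0.    0.59  0.22]
1 [-0.    0.56  1.93 -0.    0.66  0.42]
1 [ 0.06  0.53  2.   -0.    0.62  0.49]
2 [-0.21  0.28  1.89 -0.    0.97 -1.35]
2 [-0.21  0.51  2.04 -0.    0.59 -1.35]
2 [-0.    0.56  1.93 -0.    0.66 -1.15]
2 [ 0.06  0.53  2.   -0.    0.62 -1.08]
3 None
3 None
3 None
3 [ 0.06  0.53  2.   -0.    0.62 -2.65]
```

Run:
```python
from mv import *
r=rot(1)
eoat.move_gripper(0.0,10)
ctrl.goto(W(-.035,-.088,.20),r);show("above")
print(ctrl.servo_line(W(-.035,-.088,.074),r,.12,guard=15));show("down")
print(ctrl.servo_line(W(-.035,-.005,.074),r,.04,guard=20));show("mid")
```

```text
above tip [-0.0347 -0.0885  0.2   ] F [-0.3  0.1  0.3] t 4.78
False
down tip [-0.0349 -0.088   0.0745] F [-0.1 -0.3 -0.6] t 5.98
False
mid tip [-0.035  -0.0051  0.074 ] F [ 1.3 -3.4  0.8] t 8.21
```

```bash
python3 - <<'E'
from mv import *
from plant import get_image,nets
import cv2
r=rot(1)
for y in(.003,.008,.011,.014,.017,.020,.023):
    g=ctrl.servo_line(W(-.035,y,.074),r,.015,guard=12);show(f"{y} {g}")
    if g: break
cv2.imwrite("pics/side1.png",get_image("side")[190:320,240:460,::-1])
cv2.imwrite("pics/top1.png",get_image("top")[160:320,190:380,::-1])
E
python3 -c "
import cv2,numpy as np
a=cv2.resize(cv2.imread('pics/side1.png'),(600,354));b=cv2.resize(cv2.imread('pics/top1.png'),(290,244))
cv2.imwrite('pics/c1.png',np.vstack([a,cv2.copyMakeBorder(b,0,0,0,310,0)]))"
```

```text
0.003 False tip [-0.035  0.003  0.074] F [ 1.9 -2.2 -0.3] t 8.89
0.008 False tip [-0.035  0.008  0.074] F [ 1.3 -2.6  0. ] t 9.38
0.011 False tip [-0.035  0.011  0.074] F [ 1.9 -3.5  0.8] t 9.72
0.014 False tip [-0.035   0.0138  0.074 ] F [ 2.3 -6.   1.5] t 10.07
0.017 True tip [-0.035   0.0144  0.0739] F [ 0.6 -7.1  4.2] t 10.28
```

View pics/c1.png

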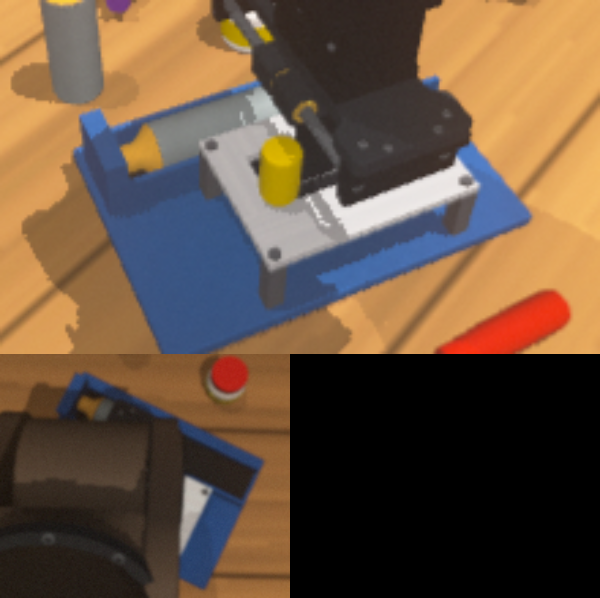

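Side view: knob at the slot corner (about (280,170) in the crop), with the brass neck against the end wall. The push met a hard stop at the predicted place (knob y ≈ 37 mm). Next is the sideways push.

Run:
```python
from mv import *
r=rot(1)
ctrl.servo_line(W(-.035,-.006,.074),r,.08)
ctrl.servo_line(W(-.035,-.006,.135),r,.12)
ctrl.servo_line(W(-.085,.036,.135),r,.12);show("over")
print(ctrl.servo_line(W(-.085,.036,.074),r,.10,guard=12));show("down")
print(ctrl.servo_line(W(-.038,.036,.074),r,.04,guard=15));show("mid")
for x in(-.034,-.031,-.028,-.025,-.022,-.019,-.016):
    g=ctrl.servo_line(W(x,.036,.074),r,.012,guard=12);show(f"{x} {g}")
    if g: break
```

```text
over tip [-0.0848  0.036   0.1349] F [-0.4  0.3  0.1] t 12.14
False
down tip [-0.0848  0.0359  0.0743] F [ 0.6 -0.4  0.9] t 12.9
False
mid tip [-0.038  0.036  0.074] F [-0.2 -0.3  0.4] t 14.22
-0.034 False tip [-0.0339  0.036   0.074 ] F [-1.4 -1.1  0.5] t 14.71
-0.031 False tip [-0.0309  0.036   0.074 ] F [-1.2 -1.  -0.2] t 15.11
-0.028 False tip [-0.0279  0.036   0.074 ] F [-0.5 -0.1 -0.2] t 15.51
-0.025 False tip [-0.0249  0.036   0.074 ] F [-1.  -1.2  0.1] t 15.91
-0.022 True tip [-0.0233  0.0359  0.0736] F [-2.9  0.5  3.6] t 16.2
```

Run:
```python
from mv import *
from fit import *
r=rot(1)
ctrl.servo_line(W(-.060,.036,.074),r,.08)
ctrl.servo_line(W(-.080,.036,.20),r,.15);show("up")
ctrl.goto([.30,-.45,.42],rot(1));show("clear")
Y={};v=[]
for c in BOX:
    im=get_image(c);x0,y0,x1,y1=BOX[c];_,y=masks(im,BOX[c]);
    n,l,s,ce=cv2.connectedComponentsWithStats(y);i=1+s[1:,4].argmax();Y[c]=ce[i];print(c,s[i],ce[i])
    cr=cv2.resize(im[y0:y1,x0:x1,::-1],None,fx=3,fy=3,interpolation=cv2.INTER_CUBIC)
    for q in proj(world(p,np.array([[-35,35,60],[-3,35,60]])/1e3),c): cv2.circle(cr,tuple(int(t) for t in ((q-[x0,y0]+.5)*3)),2,(255,0,255),-1)
    cr=cr[:290,:510];v.append(cv2.copyMakeBorder(cr,0,290-cr.shape[0],0,510-cr.shape[1],0))
k=knobworld(Y);print("knob local",((k.x-[p[0],p[1],0])@R(p[2])).round(4),k.cost)
for c,z in(("top",.100),("side",.090)):
    q=least_squares(lambda X:(proj([X[0],X[1],z],c)-Y[c]).ravel(),[.5,0]).x;print(c,((np.r_[q,0]-[p[0],p[1],0])@R(p[2])).round(4))
cv2.imwrite("pics/c2.png",np.vstack(v))
```

```text
up tip [-0.08    0.0359  0.1993] F [ 0.6 -0.6 -0.7] t 17.81
clear tip [-0.0288 -0.5418  0.23  ] F [ 0.   0.3 -1.2] t 19.9
top [254 225  14  14 150] [260.59333333 231.28666667]
side [327 227  15  25 313] [334.14376997 238.82428115]
knob local [-0.0014  0.0375  0.0861] 0.4000054728476753
top [-0.0015  0.0367  0.    ]
side [-0.0051  0.0383  0.    ]
```

View pics/c2.png

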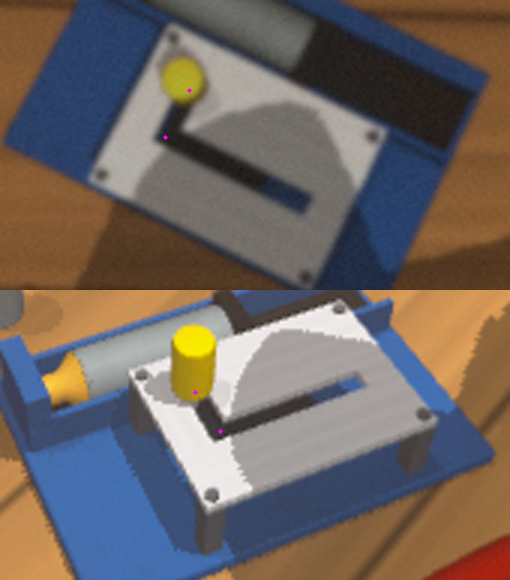

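Both views show the knob over the slot-end mark, with the short leg open behind it and the cartridge neck against the end wall. The arm is clear.

```bash
python3 -c "
from plant import ctrl
ctrl.sleep(.3);print(ctrl.state()['force']);ctrl.finish_job()"
```

```text
[-0.27494174  0.92236307  1.22241292]
the job is handed in; nothing more can be done
```

The cartridge is locked in the cradle and the job is handed in, at about 20 s of the 40 s allowed.

With shut fingertips I pushed the knob along the long leg until it met the hard stop at the corner. I then backed off, went round, and pushed it sideways until it met the hard stop at the end of the short leg. The gripper then moved well clear.

**Knob position:** From the final pictures the knob is at cradle (-1.4, 37.5) mm against the nominal slot end (-3, 35) mm. The top and side cameras differ by 2–4 mm. Measured sideways travel was 31.8 mm against the 32 mm expected.

**Cartridge:** Its neck shows against the end wall in the final side picture. I judged this by eye and did not measure it. The arm stayed on the gate-plate side, away from the cartridge.

**One disagreement:** The sideways push met its stop about 5 mm later than I predicted from an assumed 24 mm thickness of the shut fingers. I put this down to thinner fingers, since the pictures put the knob at the slot end.

**Other objects:** I did not measure the spare, tub and driver again at the end. No unexpected forces showed during the moves, and no push ran past its force guard of 12–20 N.

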